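# Colour-standard check in the taproom: open the lamp, hold the amber cell in the light

## Robot

A 6-joint arm with a two-finger parallel gripper is mounted at the origin on the work surface. World frame = base frame: x ahead of the robot, y to its left, z up, the work surface at z = 0. Lengths are in m, angles in rad, forces in N, time in s.
With the tool pointing down it reaches from about 0.275 to 0.75 m from the base axis. Payload 10.2 kg.
Tool frame: the origin (TCP) lies between the finger pads; the fingertips stand 19 mm ahead of it and the grasp point (between the pads) is the TCP; z points along the fingers, y is the line along which they close (so a half turn about z gives the same grasp; the last joint's range is limited). The gripper opens to 85 mm and grips with 20 to 120 N. Pads are 22 mm wide; open, the fingers measure 114 mm over their backs; the gripper's body (76 mm by 85 mm) begins 54 mm behind the grasp point. The pads swing forward as they close: fully open they stand 13 mm farther back than shut.
Start: joints at [1.09, 0.313, 1.498, -0, 1.331, -0.223], TCP at [0.134, 0.508, 0.25] pointing down, gripper open.
Joint ranges: [-2.94, 2.94], [-0.97, 2.17], [0.19, 2.56], [-1.23, 4.37], [0.02, 3.11], [-2.88, 2.88]. Speed limits (rad/s): [2.39, 2.39, 3.01, 3.14, 3.14, 3.14].

## Interface

Orientations are given as a unit quaternion [w, x, y, z].
In Python, from workcell import monitor, optics, order gives the robot as it stands.
- The arm moves only by the tool carry_out, never from a script. Its argument "plan" is a list of rows, each a list of 2 entries, a list of its own where there are three numbers: the shift along the tool's x, y, z in m, then the turn about the tool's z in degrees. A call has 1 to 5 rows; each row is the pose to reach, as a shift and turn from the pose commanded when the call began, along the tool's axes at that moment; what a row does not reach only later rows make up. A row lasts 1/8 s, in which the tool goes at most 62.5 mm and 10.7 degrees, less where a joint would pass 70% of its speed; a pose out of reach is approached as far as the arm can. A call with a gripper value outside its range is refused whole. "gripper" is the finger opening in m, from 0 to 0.0854, set as the call begins (left out, the last holds). The fingers move at their own pace and stop on an object; "newtons" is the grip in N (left out, the last holds). Time passes only in rows, so rows that repeat a pose let the fingers close. It gives the time, the measured TCP pose, the force, the opening and the grip force at its end, in the units of the state.
- monitor.observe(): the state, without advancing time (a new reading comes with each control period).
- optics.get_image(name): name is "scene" or "top" or "wrist"; returns a dict with "pixels" (480x640x3 uint8, red, green, blue), "range_z" (480x640 float32, m along the optical axis (not along the pixel's ray), 0 where there is no reading), "intrinsics" (3x3 intrinsics, pixels), "dist" ([k1, k2, p1, p2, k3] as OpenCV has them; the pictures are not rectified), "extrinsics" (4x4, takes a point from camera to world coordinates). Camera axes: x right, y down, z forward; pixel columns grow to the right and rows downward; lengths in m; the calibration is good to about 2 mm. A picture is of the moment at which its call begins.
- order.hand_in(): hands the job in; it is judged then, once.
Trained networks look in a picture, given as the dict that the camera call returned (one of the last four; its "shot" number tells which), for a name from the list of things; names that differ only in an ending like _2 or _b are one class to them, and where a whole thing is asked for, a point or a joint stands for the part that bears it (a point fixed in the world has none). Each returns a list of dicts, best first, with "score" (0 to 1); they miss things now and then, are a little off and sometimes report something else, mostly with a low value. They report only what shows in the picture. A call takes as long as a camera call. They do not tell look-alikes from the thing itself.
- optics.spot_in(picture, query): "location" ([column, row] as shares, 0 to 1, of the picture: columns of its width, rows of its height, amid what is visible of it).
The state is a dict: "time": time; "q": joint angles; "qd": joint speeds; "joint_torque": joint torques, N m; "position": TCP position; "orientation": TCP orientation; "contact_force": force on the tool from outside, world axes, zero at the start; "wrist_torque": the same for the moment, N m; "opening": finger opening in m; "finger_force": force on a finger pad.
Only numpy, scipy, OpenCV 4.12 (cv2) and the standard library are available. Lean on these libraries where they do the work, as an engineer would, in place of code of your own. Each camera call takes 0.05 s, during which the arm holds its last target. There are 200 camera calls.

## Task

Open the lamp of the clarity stand: pull the black dark slide up out of its slot by the red tab and drop it into the open steel bar pan. Then lift the amber glass cell out of the white rack, fingers on its two white frosted faces only and never on its clear faces, and finish while holding it still in the light path: midway between lamp and camera lens, upright, clear faces square to the light, its middle on the line of the light, touching nothing but your fingers. Leave the other cells and bar things where they are, and do not bump the cell against the stand or push on the stand.

Things in the scene. Friction and masses are not known exactly. Their poses are not given: they have to be found in the camera images.
- light_path (a point): Point on the light axis of the clarity stand, midway in the open gap between lamp and camera, 125 mm above the bar; axes as the stand's: the light runs level along y. The gap is 100 mm long, from the lips of the lamp's slot (y = +50 mm) to the lens front (y = -50 mm); it is open above and at both sides (x). Below it nothing stands higher than 24 mm above the bar.
- stand: Clarity stand, fixed: aluminium base 90 x 300 x 16 mm (x, y, z); on posts a black finned lamp head (y = +50 to +145 mm) and a grey camera with black lens (y = -50 to -165 mm), facing each other. Heads 44 to 66 mm wide (x), tops at most 155 mm above the bar. Origin under the middle of the base.
- dark_slide: Black dark slide, loose, about 50 g, upright in the slot on the lamp's front: plate 48 x 5 x 62 mm (x, y, z) with a red pull tab on top, 30 x 12 x 34 mm; 95 mm high in all. Origin at the middle of its underside, at the start 95 mm above the bar. The slot has about 2 mm play all round and ends 145 mm above the bar: a straight lift of 55 mm frees the slide.
- slide_tab (a point): Centre of the slide's red pull tab, 80 mm above the slide's underside (175 mm above the bar at the start); slide's axes: x along the tab's 30 mm width, y through its 12 mm thickness. The lamp's top lies about 20 mm below this point, on the +y side.
- slide_mid (a point): Middle of the dark slide, 46 mm above its underside.
- pan: Open steel bar pan, loose, about 0.5 kg: 162 x 176 x 65 mm (x, y, z) with 3 mm walls and bottom and a narrow rim flange. Origin at the centre of its underside, z up.
- rack: White plastic rack, fixed: block 62 x 166 x 22 mm (x, y, z), origin under its centre, with three wells 14 mm deep in a row along y, at y = -52, 0 and +52 mm, about 1.5 mm play round each cell. Three glass cells stand in them in any order, all turned alike: frosted faces towards the rack's +x and -x, clear faces towards +y and -y.
- amber_center (a point): Centre (half-way up) of the amber cell, the one to use: solid orange-amber glass block, loose, 20 x 30 x 60 mm (x, y, z), about 90 g. White frosted faces on its +x and -x sides (20 mm apart, 25 mm wide); clear faces, for the light, on +y and -y (30 mm apart). It stands upright, foot 8 mm above the bar, top 46 mm above the rack. Either clear face may look at the lamp.
- amber_cell: The same amber cell; origin at the middle of its underside, axes as above.
- clear_face1: Clear window on the amber cell's +y side, 16.5 x 57 mm; origin at the window's centre. Not to be touched by the fingers.
- clear_face2: Clear window on the amber cell's -y side, likewise.
- pale_center (a point): Centre of the pale straw-coloured cell of the same shape in the rack; leave it.
- dark_center (a point): Centre of the dark brown cell of the same shape in the rack; leave it.
- glass: Empty clear beer glass, 84 mm across, 130 mm high; origin under its centre; leave it.
- bottle: Amber bottle, 62 mm across, 210 mm high; origin under its centre; leave it.
- tap_handle: Black tap handle lying on the bar, 150 mm long (x), 32 mm high; origin under its middle; leave it.
- coasters: Stack of coasters 94 x 94 x 20 mm; origin under its centre; leave it.
Not all that is in view belongs to the job. Leave any green or pink look-alike of the amber_cell alone.

How it is judged:
On the way, in this order (a step that is already met when the one before it is completed fails the run):
1. the dark slide lies in the bar pan, let go (x of slide_mid in the frame of pan between -0.081 and 0.081 m and y of slide_mid in the frame of pan between -0.088 and 0.088 m and z of slide_mid in the frame of pan below 0.062 m and contact force between dark_slide and the fingers below 0.05 N and linear speed of dark_slide below 0.05 m/s), for 0.2 s.
2. the amber cell is lifted clear of the rack in the fingers (height (world z) of amber_center above 0.07 m and contact force between amber_cell and the fingers above 1 N and contact force between amber_cell and rack below 0.05 N), for 0.1 s.
At the end, for the whole second after the job is handed in: The fingers hold the amber cell still (under 20 mm/s), not touching the stand, its centre within 6 mm sideways, 12 mm in height and 20 mm along the light of the light_path point, square within 8 degrees, upright within 7 degrees; the dark slide, let go, rests in the pan, its middle below the rim (all of step 1 and x of amber_center in the frame of light_path between -0.006 and 0.006 m and y of amber_center in the frame of light_path between -0.02 and 0.02 m and z of amber_center in the frame of light_path between -0.012 and 0.012 m and angle between the y axis of amber_center and the y axis of light_path, either way round below 0.14 rad and angle between amber_center's own z axis and vertical below 0.12 rad and linear speed of amber_cell below 0.02 m/s and contact force between amber_cell and the fingers above 2 N and contact force between amber_cell and stand below 0.1 N); the arm keeps its last pose, push and grip.
It fails at once if the fingers touch a clear face of the amber cell (contact force between the fingers and clear_face1 above 0.3 N or contact force between the fingers and clear_face2 above 0.3 N).
It fails at once if the amber cell is knocked against the stand (over 3 N) (contact force between amber_cell and stand above 3 N).
It fails at once if the arm or fingers push on the stand with over 20 N (contact force between any of the fingers, the arm and stand above 20 N).
It fails at once if another cell is moved by over 10 mm (distance of any of pale_center, dark_center from where it was at the start of the episode above 0.01 m).
It fails at once if a bystander (glass, bottle, tap handle, coasters) is moved by over 30 mm (distance of any of glass, bottle, tap_handle, coasters from where it was at the start of the episode above 0.03 m).
It also fails if it takes over 64 s, if anything falls off the work surface, if the arm or the gripper's body presses on something with over 40 N, if the wrist force passes 120 N, or if a joint passes its speed limit or range.

## Working session

There is one attempt and no reset: what is moved stays moved. The work goes in short steps, Python scripts to look and compute and a tool call to move; the robot and the scene stay as the last step left them, time stands still between calls to the robot, and variables do not carry over. Pictures are saved under pics/ and viewed, at most 10 in all, crops included, and the job is handed in when it is done.

Besides the shell and the picture viewer there is one more tool, called in YAML: its name, and indented under it one key for each argument. carry_out: Moves the arm, as the interface text tells. Its arguments: {"type":"object","properties":{"plan":{"type":"array"},"gripper":{"type":"number"},"newtons":{"type":"number"}},"required":["plan"]}

```bash
mkdir -p pics
cat > h.py <<'E'
import numpy as np, cv2
from workcell import monitor, optics, order
from scipy.spatial.transform import Rotation as R
def cloud(p):
    K=np.array(p["intrinsics"]);d=np.array(p["dist"]);h,w=p["range_z"].shape
    u,v=np.meshgrid(np.arange(w),np.arange(h))
    n=cv2.undistortPoints(np.stack([u,v],-1).reshape(-1,1,2).astype(np.float64),K,d).reshape(h,w,2)
    z=p["range_z"]; c=np.dstack([n[...,0]*z,n[...,1]*z,z])
    E=np.array(p["extrinsics"]); return c@E[:3,:3].T+E[:3,3]
def save(n,img): cv2.imwrite(f"pics/{n}.png",cv2.cvtColor(np.ascontiguousarray(img),cv2.COLOR_RGB2BGR))
def spots(p,names,k=2):
    C=cloud(p)
    for n in names:
        for r in optics.spot_in(p,n)[:k]:
            x,y=r["location"];c,rw=int(x*640),int(y*480)
            print(n,round(r["score"],2),(c,rw),C[min(rw,479),min(c,639)].round(3))
def tool():
    s=monitor.observe();w,x,y,z=s["orientation"];return np.array(s["position"]),R.from_quat([x,y,z,w]).as_matrix(),s
E
python3 - <<'E'
from h import *
t=optics.get_image("top");s=optics.get_image("scene")
save("top",t["pixels"]);save("scene",s["pixels"])
spots(t,["stand","slide_tab","pan","rack","amber_center","pale_center","dark_center","glass","bottle","tap_handle","coasters"])
p,M,st=tool();print(p,M.round(3),st["opening"])
np.save("top.npy",cloud(t));np.save("toprgb.npy",t["pixels"]);np.save("sc.npy",cloud(s));np.save("scrgb.npy",s["pixels"])
E
```

```text
stand 0.8 (323, 233) [0.606 0.012 0.027]
slide_tab 0.46 (299, 225) [0.598 0.065 0.188]
pan 0.61 (194, 287) [0.469 0.373 0.001]
rack 0.88 (454, 259) [ 0.525 -0.341  0.025]
rack 0.53 (440, 247) [ 0.553 -0.296  0.067]
amber_center 0.61 (437, 247) [ 0.553 -0.288  0.065]
amber_center 0.56 (402, 239) [ 0.578 -0.198  0.061]
pale_center 0.73 (458, 248) [ 0.549 -0.343  0.064]
pale_center 0.63 (210, 194) [0.733 0.332 0.004]
dark_center 0.45 (476, 257) [ 0.524 -0.387  0.067]
glass 0.59 (209, 195) [0.729 0.335 0.005]
bottle 0.59 (449, 182) [ 0.705 -0.31   0.146]
tap_handle 0.73 (372, 312) [ 0.389 -0.114  0.025]
coasters 0.66 (285, 313) [0.392 0.119 0.02 ]
[0.13386623 0.50764307 0.25028644] [[-0.967  0.255  0.   ]
 [ 0.255  0.967 -0.   ]
 [-0.    -0.    -1.   ]] 0.08544390850080824
```

View pics/top.png

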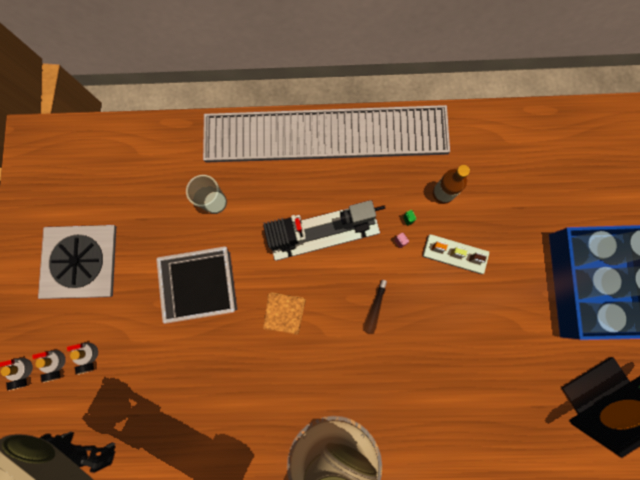

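View pics/scene.png

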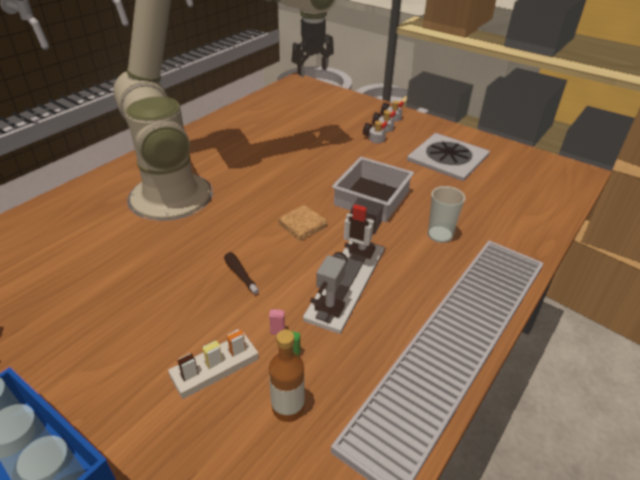

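The top view shows the lamp at about (283,233), the red tab at (298,224), the camera at (358,215), the pan at (196,285), and the amber cell at the left end of the rack, about (440,247). The pink and green look-alikes are at (402,239) and (410,216). Next I fit the yaws.

Run:
```python
from h import *
C=np.load("top.npy");I=np.load("toprgb.npy").astype(int)
def fit(n,m):
    m=cv2.morphologyEx(m.astype(np.uint8),cv2.MORPH_OPEN,np.ones((2,2)))
    q=C[m>0][:,:2].astype(np.float32);r=cv2.minAreaRect(q*1000)
    b=cv2.boxPoints(r);e=b[1]-b[0],b[2]-b[1];l=max(e,key=np.linalg.norm)
    a=np.degrees(np.arctan2(l[1],l[0]))
    print(n,len(q),"c",np.round(r[0],1),"size",np.round(r[1],1),"long-axis deg",round(a%180,1),"zmed",np.median(C[m>0][:,2]).round(3))
def reg(c0,c1,r0,r1):
    m=np.zeros(C.shape[:2],bool);m[r0:r1,c0:c1]=1;return m
z=C[...,2]
fit("base",reg(262,388,195,262)&(z>.008)&(z<.024)&(I.min(-1)>150))
fit("rack",reg(418,495,230,278)&(z>.014)&(z<.03)&(I.min(-1)>120))
fit("panrim",reg(150,242,240,328)&(z>.055)&(z<.075))
fit("tab",reg(285,310,205,245)&(I[...,0]>120)&(I[...,1]<60)&(z>.12))
fit("heads",reg(255,388,195,262)&(z>.1)&(z<.17))
m=reg(425,450,235,260)&(z>.058)&(z<.08); fit("amber",m)
fit("pink",reg(392,410,230,248)&(z>.03));fit("green",reg(402,418,206,226)&(z>.03))
```

```text
base 1016 c [561.5 -18.9] size [234.1 258.2] long-axis deg 137.9 zmed 0.015
rack 864 c [ 505.9 -221.9] size [134.3 450.2] long-axis deg 103.7 zmed 0.021
panrim 1022 c [478.5 220.3] size [197.2 473.1] long-axis deg 91.8 zmed 0.063
tab 48 c [598.8  66. ] size [24.4 10.4] long-axis deg 8.5 zmed 0.189
heads 1642 c [596.2  27. ] size [273.5 329.2] long-axis deg 152.7 zmed 0.148
amber 97 c [ 555.3 -307. ] size [21.5 44.5] long-axis deg 91.4 zmed 0.067
pink 104 c [ 580.5 -208.3] size [27.8 34.2] long-axis deg 121.9 zmed 0.058
green 116 c [ 529.6 -128.1] size [ 32.7 357. ] long-axis deg 137.3 zmed 0.057
```

```bash
cat >> h.py <<'E'
def plane(p,z):
    q=dict(p);q["range_z"]=np.ones((480,640));W=cloud(q);o=np.array(p["extrinsics"])[:3,3];d=W-o
    return o+d*((z-o[2])/d[...,2])[...,None]
def fitm(n,m,P):
    k,l,s,_=cv2.connectedComponentsWithStats(m.astype(np.uint8));
    if k<2: print(n,"none");return
    m=l==1+np.argmax(s[1:,4])
    q=P[m][:,:2].astype(np.float32);r=cv2.minAreaRect(q*1000)
    b=cv2.boxPoints(r);e=b[1]-b[0],b[2]-b[1];l=max(e,key=np.linalg.norm)
    a=np.degrees(np.arctan2(l[1],l[0]))%180
    print(n,len(q),"c",np.round(r[0],1),"mean",(q.mean(0)*1000).round(1),"size",np.round(r[1],1),"long deg",round(a,1))
def reg(c0,c1,r0,r1):
    m=np.zeros((480,640),bool);m[r0:r1,c0:c1]=1;return m
E
python3 - <<'E'
from h import *
t=optics.get_image("top");I=t["pixels"].astype(int);C=cloud(t);z=C[...,2]
mx=I.max(-1);mn=I.min(-1);white=(mn>110)&(mx-mn<70)
fitm("rack",reg(418,495,230,278)&white,plane(t,.022))
fitm("base",reg(262,388,195,262)&white,plane(t,.016))
b=reg(262,388,195,262)&white
b2=cv2.dilate(b.astype(np.uint8),np.ones((9,9)))>0
# union over all base comps
P=plane(t,.016);q=P[b][:,:2].astype(np.float32)*1000;print("base all",cv2.minAreaRect(q))
fitm("pan",reg(150,242,240,328)&(z>.055)&(z<.075),plane(t,.065))
fitm("tab",reg(285,310,205,245)&(I[...,0]>100)&(I[...,1]<60)&(z>.12),plane(t,.19))
fitm("amber",reg(425,450,235,260)&(z>.055),plane(t,.068))
fitm("pink",reg(392,410,230,248)&(z>.03),plane(t,.06));fitm("green",reg(402,418,206,226)&(z>.03),plane(t,.06))
fitm("cam",reg(330,388,195,240)&(z>.1),plane(t,.15))
fitm("lamp",reg(255,310,210,262)&(z>.13),plane(t,.15))
fitm("bottle",reg(425,480,155,215)&(z>.03),plane(t,.15))
E
```

```text
rack 1013 c [ 540.1 -348.2] mean [ 538.6 -347.6] size [166.7  63.3] long deg 71.5
base 666 c [583.7   5.7] mean [583.2   3.8] size [ 28.6 197. ] long deg 103.0
base all ((623.676025390625, 13.780258178710938), (110.3585205078125, 299.69012451171875), 13.124017715454102)
pan 1021 c [473.5 351. ] mean [473.4 356. ] size [174.1 190.4] long deg 97.8
tab 54 c [600.2  67.9] mean [599.6  67.4] size [12.  29.3] long deg 179.2
amber 100 c [ 556.  -298.8] mean [ 556.  -298.6] size [30.7 22.1] long deg 72.7
pink 106 c [ 577.7 -198.9] mean [ 577.8 -198.8] size [30.1 25.3] long deg 33.9
green 116 c [ 638.9 -223.4] mean [ 638.8 -223.7] size [33.  26.6] long deg 23.2
cam 674 c [634.3 -91.7] mean [632.5 -84.7] size [ 50.3 114.1] long deg 103.4
lamp 977 c [591.9 104.7] mean [591.5 105.8] size [69.9 94.5] long deg 102.7
bottle 828 c [ 703.2 -318.4] mean [ 700.4 -315.7] size [ 59.6 111.8] long deg 133.4
```

carry_out:
  plan:
    - [[-0.056,-0.03,-0.006],10]
    - [[-0.112,-0.06,-0.012],20]
    - [[-0.168,-0.09,-0.018],30]
    - [[-0.224,-0.12,-0.024],40]
    - [[-0.28,-0.15,-0.03],50]

```text
time: 1.32
position: [0.3628, 0.2941, 0.2801]
orientation: [0.0, 0.538, 0.843, 0.0]
contact_force: [1.2, 1.4, 0.1]
opening: 0.0855
finger_force: 0.0
```

```bash
cat >> h.py <<'E'
def go(x,y,z,yaw=None):
    p,M,s=tool();print("now",p.round(4),"yaw(tool y)",np.degrees(np.arctan2(M[1,1],M[0,1])).round(1),"F",np.round(s["contact_force"],1),"open",round(s["opening"],4),"t",s["time"])
    print("shift mm",(M.T@(np.array([x,y,z])-p)*1000).round(1), "turn", None if yaw is None else round(np.degrees(np.arctan2(M[1,1],M[0,1]))-yaw,1))
E
python3 -c "
from h import *
go(.585,.068,.30,13)"
```

```text
now [0.3628 0.2941 0.2801] yaw(tool y) 24.9 F [1.2 1.4 0.1] open 0.0855 t 1.325
shift mm [-298.6  106.4  -19.8] turn 11.9
```

carry_out:
  plan:
    - [[-0.055,0.02,-0.005],4]
    - [[-0.11,0.04,-0.01],8]
    - [[-0.165,0.06,-0.015],12]
    - [[-0.225,0.08,-0.02],12]
    - [[-0.28,0.1,-0.02],12]

```text
time: 1.95
position: [0.5727, 0.0833, 0.3002]
orientation: [0.0, 0.621, 0.784, 0.0]
contact_force: [0.1, 1.0, -0.0]
opening: 0.085
finger_force: 0.0
```

Run:
```python
from h import *
go(.6,.068,.183,13)
w=optics.get_image("wrist");save("w1",w["pixels"])
print(np.array(w["extrinsics"]).round(3))
spots(w,["slide_tab","light_path","pan","stand"])
I=w["pixels"].astype(int);C=cloud(w);z=C[...,2]
red=(I[...,0]>100)&(I[...,1]<60)&(I[...,2]<60)&(z>.14);fitm("tab top",red&(z>.175),plane(w,.19))
fitm("high",(z>.12)&(z<.2),plane(w,.155))
```

```text
now [0.5727 0.0833 0.3002] yaw(tool y) 13.2 F [ 0.1  1.  -0. ] open 0.085 t 1.95
shift mm [-21.1  23.  117.2] turn 0.2
[[ 0.974  0.22   0.061  0.557]
 [ 0.228 -0.939 -0.256  0.148]
 [ 0.001  0.263 -0.965  0.425]
 [ 0.     0.     0.     1.   ]]
slide_tab 0.91 (355, 271) [0.598 0.074 0.187]
light_path 0.62 (342, 245) [0.591 0.079 0.151]
pan 0.53 (358, 272) [0.6   0.074 0.188]
stand 0.95 (341, 244) [0.59  0.079 0.153]
tab top none
high 14634 c [594.  101.3] mean [592.4 106.4] size [ 66.2 105.7] long deg 103.0
```

View pics/w1.png

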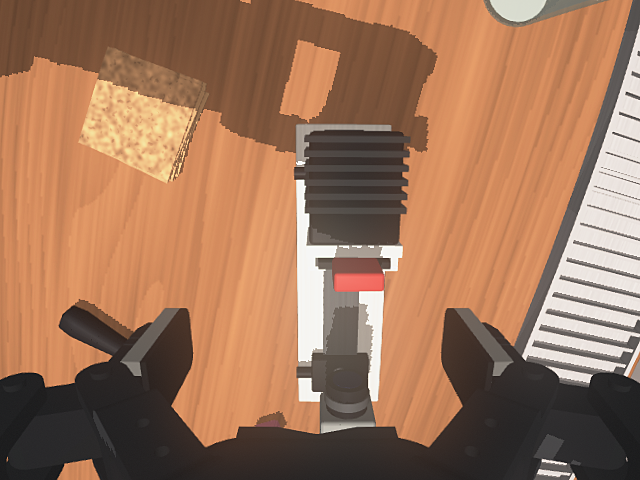

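The wrist view shows the red tab at about (358,273), the lamp fins above it at (356,185), and the lens below at (347,390). I'll refine these positions in world coordinates.

Run:
```python
from h import *
w=optics.get_image("wrist")
I=w["pixels"].astype(int);C=cloud(w);z=C[...,2]
red=(I[...,0]>140)&(I[...,1]<110)&(I[...,2]<110)&reg(300,420,240,310)
zz=z[red];print(np.percentile(zz,[1,10,25,50,75,90,99]).round(4))
fitm("tab top",red&(z>.184),plane(w,.19))
fitm("lampfins",(z>.14)&(z<.17)&reg(280,430,110,250),plane(w,.153))
a=C[(z>.14)&(z<.17)&reg(280,430,110,250)];a2=a[:,:2]*1000;print("lamp pts",cv2.minAreaRect(a2.astype(np.float32)),np.percentile(a[:,2],[5,50,95]))
white=(I.min(-1)>170)&(z>.008)&(z<.022)&reg(285,410,110,420)
q=C[white][:,:2]*1000
y=np.array([-np.sin(np.radians(13)),np.cos(np.radians(13))]);x=np.array([y[1],-y[0]])
d=q-[612,11];print("base x",np.percentile(d@x,[.5,2,98,99.5]),"y",np.percentile(d@y,[.5,2,98,99.5]))
```

```text
[0.0032 0.1893 0.19   0.1906 0.1911 0.1915 0.1922]
tab top 695 c [601.5  69. ] mean [603.4  69.5] size [29.7 11.3] long deg 13.1
lampfins 11204 c [590.5 117.1] mean [589.7 118. ] size [66.8 74.3] long deg 103.2
lamp pts ((590.4330444335938, 116.6448974609375), (66.30530548095703, 74.86001586914062), 13.066596031188965) [0.15229452 0.15420819 0.15651582]
base x [-41.79607801 -41.47866326  46.40081136  47.20905967] y [-146.09763833 -142.68356628   93.16878513  115.92575586]
```

carry_out:
  plan:
    - [[-0.01,0.012,0.04],0]
    - [[-0.0205,0.0248,0.07],0]
    - [[-0.0205,0.0248,0.1],0]
    - [[-0.0205,0.0248,0.117],0]
    - [[-0.0205,0.0248,0.117],0]

```text
time: 2.88
position: [0.5997, 0.0715, 0.1825]
orientation: [-0.0, 0.621, 0.784, -0.0]
contact_force: [-0.0, -0.2, 0.9]
opening: 0.0853
finger_force: 0.0
```

carry_out:
  plan:
    - [[0,0,0],0]
    - [[0,0,0],0]
    - [[0,0,0],0]
    - [[0,0,0],0]
    - [[0,0,0],0]
  gripper: 0.02
  newtons: 40

```text
time: 3.5
position: [0.6004, 0.0707, 0.1833]
orientation: [0.0, 0.621, 0.784, 0.0]
contact_force: [-1.5, 0.3, 5.3]
opening: 0.0294
finger_force: 42.3
```

carry_out:
  plan:
    - [[0,0,-0.015],0]
    - [[0,0,-0.035],0]
    - [[0,0,-0.055],0]
    - [[0,0,-0.08],0]
    - [[0,0,-0.105],0]

```text
time: 4.12
position: [0.6001, 0.0707, 0.2892]
orientation: [0.0, 0.621, 0.784, 0.0]
contact_force: [-0.2, 0.2, -1.0]
opening: 0.029
finger_force: 41.6
```

Run:
```python
from h import *
t=optics.get_image("top");C=cloud(t);z=C[...,2]
fitm("pan",reg(150,242,240,328)&(z>.055)&(z<.075),plane(t,.065))
go(.473,.353,.13,13)
w=optics.get_image("wrist");save("w2",w["pixels"])
```

```text
pan 1002 c [473.5 351. ] mean [475.2 358.8] size [174.1 190.4] long deg 97.8
now [0.6009 0.0707 0.2928] yaw(tool y) 13.2 F [-0.8 -0.8  3.2] open 0.0289 t 4.175
shift mm [304.4 -60.9 161.9] turn 0.2
```

View pics/w2.png

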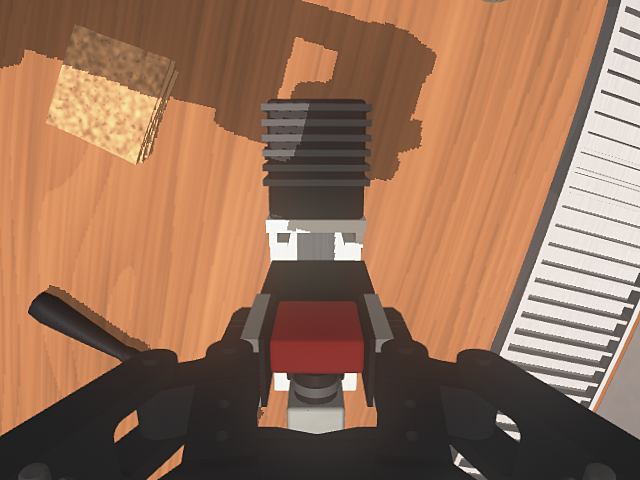

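The slide hangs in the fingers, with the red tab at (317,337), clear of the slot. Next, carry it to the pan.

carry_out:
  plan:
    - [[0.05,-0.01,0],0]
    - [[0.105,-0.021,0],0]
    - [[0.16,-0.032,0],0]
    - [[0.215,-0.043,0],0]
    - [[0.265,-0.053,0],0]

```text
time: 4.85
position: [0.4867, 0.3182, 0.2868]
orientation: [-0.0, 0.621, 0.784, -0.0]
contact_force: [0.6, -0.5, -0.8]
opening: 0.0294
finger_force: 41.6
```

carry_out:
  plan:
    - [[0.02,-0.004,0.01],0]
    - [[0.037,-0.008,0.05],0]
    - [[0.037,-0.008,0.1],0]
    - [[0.037,-0.008,0.15],0]
    - [[0.037,-0.008,0.188],0]

```text
time: 5.48
position: [0.4711, 0.3496, 0.0965]
orientation: [-0.001, 0.621, 0.784, -0.001]
contact_force: [0.8, -0.0, -0.4]
opening: 0.0291
finger_force: 41.6
```

carry_out:
  plan:
    - [[0,0,0],0]
    - [[0,0,0],0]

```text
time: 5.72
position: [0.4725, 0.3507, 0.101]
orientation: [0.0, 0.621, 0.784, 0.001]
contact_force: [-0.4, -0.0, -0.2]
opening: 0.0292
finger_force: 41.6
```

Release, wait, then rise.

carry_out:
  plan:
    - [[0,0,0],0]
    - [[0,0,0],0]
    - [[0,0,0],0]
    - [[0,0,0],0]
    - [[0,0,0],0]
  gripper: 0.085

```text
time: 6.35
position: [0.4717, 0.3508, 0.0997]
orientation: [-0.0, 0.621, 0.784, 0.0]
contact_force: [-0.2, 0.6, -0.4]
opening: 0.0851
finger_force: 0.0
```

carry_out:
  plan:
    - [[0,0,-0.03],0]
    - [[0,0,-0.07],0]
    - [[0,0,-0.12],0]
    - [[0,0,-0.17],0]
    - [[0,0,-0.19],0]

```text
time: 6.98
position: [0.4721, 0.351, 0.2929]
orientation: [0.001, 0.621, 0.784, 0.002]
contact_force: [-0.6, 0.2, 0.2]
opening: 0.0846
finger_force: 0.0
```

Run:
```python
from h import *
go(.5563,-.2988,.30,-18.5)
w=optics.get_image("wrist");save("w3",w["pixels"])
```

```text
now [0.4721 0.351  0.2929] yaw(tool y) 13.2 F [-0.6  0.2  0.2] open 0.0846 t 6.975
shift mm [-651.8  -66.8   -8. ] turn 31.7
```

View pics/w3.png

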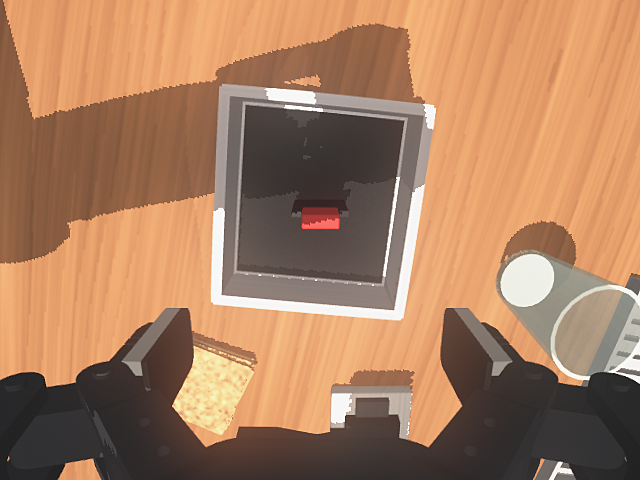

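The slide is inside the pan and let go: red tab at (320,218), well within the walls, apparently standing upright on the pan floor. Next, the rack.

carry_out:
  plan:
    - [[-0.05,-0.005,0],3]
    - [[-0.105,-0.01,0],6]
    - [[-0.16,-0.016,0],9]
    - [[-0.215,-0.022,0],12]
    - [[-0.27,-0.028,0],15]

```text
time: 7.65
position: [0.506, 0.0798, 0.289]
orientation: [-0.0, 0.719, 0.696, -0.0]
contact_force: [0.3, -0.3, 0.7]
opening: 0.0847
finger_force: 0.0
```

```bash
python3 -c "
from h import *
go(.5563,-.2988,.28,-18.5)"
```

```text
now [0.506  0.0798 0.289 ] yaw(tool y) -1.9 F [ 0.3 -0.3  0.7] open 0.0847 t 7.65
shift mm [-376.8   62.6    8.9] turn 16.6
```

carry_out:
  plan:
    - [[-0.055,0.01,0],4]
    - [[-0.11,0.02,0],8]
    - [[-0.165,0.03,0],12]
    - [[-0.22,0.04,0],16.6]
    - [[-0.275,0.05,0],16.6]

```text
time: 8.28
position: [0.5476, -0.1967, 0.2889]
orientation: [-0.0, 0.811, 0.585, -0.0]
contact_force: [0.6, 1.1, 0.0]
opening: 0.0852
finger_force: 0.0
```

Run:
```python
from h import *
go(.5563,-.2988,.25,-18.5)
w=optics.get_image("wrist");save("w4",w["pixels"])
I=w["pixels"].astype(int);C=cloud(w);z=C[...,2]
spots(w,["amber_center","pale_center","dark_center","rack"],3)
fitm("racktop",(z>.017)&(z<.027)&(I.min(-1)>110),plane(w,.022))
```

```text
now [ 0.5476 -0.1967  0.2889] yaw(tool y) -18.4 F [0.6 1.1 0. ] open 0.0852 t 8.275
shift mm [-94.1  40.5  38.8] turn 0.1
amber_center 0.94 (353, 198) [ 0.579 -0.196  0.061]
amber_center 0.9 (360, 302) [ 0.558 -0.285  0.067]
amber_center 0.86 (424, 202) [ 0.636 -0.219  0.06 ]
pale_center 0.82 (358, 355) [ 0.541 -0.334  0.068]
dark_center 0.85 (356, 401) [ 0.525 -0.382  0.067]
rack 0.8 (345, 326) [ 0.535 -0.324  0.024]
racktop 5656 c [ 539.7 -348. ] mean [ 541.5 -338.3] size [167.5  62.8] long deg 71.1
```

View pics/w4.png

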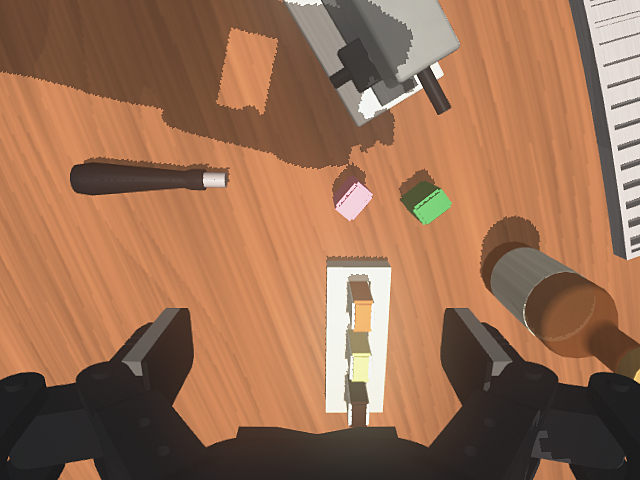

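The rack is straight ahead: amber at about (362,312), pale at (361,365), dark at (358,408). The look-alikes at (353,198) and (430,205) stay out of it. Next, measure the top of the amber cell.

Run:
```python
from h import *
w=optics.get_image("wrist");C=cloud(w);z=C[...,2]
m=(z>.063)&(z<.073)
for n,g in (("amber",reg(335,385,285,335)),("pale",reg(335,385,345,385))): fitm(n,m&g,plane(w,.068))
go(.5566,-.2989,.14,-18.7)
```

```text
amber 717 c [ 556.4 -297.4] mean [ 556.3 -297.3] size [31.1 20.3] long deg 71.6
pale 639 c [ 540.  -346.4] mean [ 540.  -346.1] size [31.8 20.5] long deg 71.3
now [ 0.5477 -0.1939  0.2893] yaw(tool y) -18.3 F [ 0.5 -0.2 -0.3] open 0.0846 t 8.575
shift mm [-96.9  41.5 149.3] turn 0.4
```

carry_out:
  plan:
    - [[-0.05,0.02,0.01],0.2]
    - [[-0.096,0.041,0.05],0.3]
    - [[-0.096,0.041,0.1],0.3]
    - [[-0.096,0.041,0.14],0.3]
    - [[-0.096,0.041,0.14],0.3]

```text
time: 9.2
position: [0.5557, -0.297, 0.1473]
orientation: [-0.003, 0.812, 0.584, -0.001]
contact_force: [-0.4, -0.1, 0.0]
opening: 0.0851
finger_force: 0.0
```

Run:
```python
from h import *
w=optics.get_image("wrist");C=cloud(w);z=C[...,2]
go(.5564,-.298,.048,-18.6)
p,M,s=tool()
m=(z>.060)&(z<.075)
k,l,st,c=cv2.connectedComponentsWithStats(m.astype(np.uint8))
P=plane(w,.068)
for i in range(1,k):
    if st[i,4]>300: print(st[i],P[l==i].mean(0).round(4));fitm("c",l==i,P)
```

```text
now [ 0.5567 -0.2978  0.1501] yaw(tool y) -18.6 F [-0.6  0.3  0.4] open 0.0849 t 9.25
shift mm [-3.000e-01 -1.000e-01  1.021e+02] turn 0.0
[ 270   27   59   59 1396] [ 0.5792 -0.2006  0.068 ]
c 1396 c [ 579.4 -200.5] mean [ 579.2 -200.6] size [25.4 15.4] long deg 33.6
[ 411   39   58   56 1354] [ 0.6391 -0.2251  0.068 ]
c 1354 c [ 639.1 -225.8] mean [ 639.1 -225.1] size [24.9 16.2] long deg 20.4
[ 562  164   78  114 1932] [ 0.6932 -0.3132  0.068 ]
c 1932 c [ 696.6 -316.6] mean [ 693.2 -313.2] size [61.3 30.6] long deg 57.3
[ 300  235   40   61 2292] [ 0.5566 -0.2975  0.068 ]
c 2292 c [ 556.4 -297.6] mean [ 556.6 -297.5] size [31.9 19.6] long deg 72.2
[ 301  326   38   57 1970] [ 0.5405 -0.3452  0.068 ]
c 1970 c [ 540.5 -345.5] mean [ 540.5 -345.2] size [33.9 20. ] long deg 70.8
[302 406  36  28 850] [ 0.5267 -0.3855  0.068 ]
c 850 c [ 527.  -385.3] mean [ 526.7 -385.5] size [18.6 20.1] long deg 161.6
```

carry_out:
  plan:
    - [[0,0,0.04],0]
    - [[0,0,0.07],0]
    - [[0,0,0.09],0]
    - [[0,0,0.102],0]
    - [[0,0,0.102],0]

```text
time: 9.88
position: [0.5569, -0.2989, 0.0487]
orientation: [0.001, 0.812, 0.583, 0.0]
contact_force: [0.2, 0.4, 0.2]
opening: 0.0851
finger_force: 0.0
```

carry_out:
  plan:
    - [[0,0,0],0]
    - [[0,0,0],0]
    - [[0,0,0],0]
    - [[0,0,0],0]
    - [[0,0,0],0]
  gripper: 0.01
  newtons: 35

```text
time: 10.5
position: [0.5565, -0.2991, 0.048]
orientation: [0.0, 0.812, 0.583, 0.0]
contact_force: [-0.6, 0.4, 2.5]
opening: 0.0195
finger_force: 34.7
```

carry_out:
  plan:
    - [[0,0,0],0]
    - [[0,0,0],0]

```text
time: 10.75
position: [0.5565, -0.2991, 0.048]
orientation: [0.0, 0.812, 0.583, 0.0]
contact_force: [-0.5, 0.8, 4.5]
opening: 0.0196
finger_force: 35.0
```

carry_out:
  plan:
    - [[0,0,-0.015],0]
    - [[0,0,-0.04],0]
    - [[0,0,-0.08],0]
    - [[0,0,-0.13],0]
    - [[0,0,-0.18],0]

```text
time: 11.38
position: [0.5561, -0.2987, 0.2298]
orientation: [-0.0, 0.812, 0.583, 0.0]
contact_force: [-0.4, -0.2, -1.5]
opening: 0.0196
finger_force: 34.3
```

carry_out:
  plan:
    - [[0,0,-0.02],0]
    - [[0,0,-0.02],0]

```text
time: 11.62
position: [0.5566, -0.2991, 0.2494]
orientation: [0.001, 0.812, 0.583, 0.0]
contact_force: [0.5, 0.8, -0.9]
opening: 0.0195
finger_force: 34.4
```

Run:
```python
from h import *
go(.6146,.0116,.25,13.1)
w=optics.get_image("wrist");save("w5",w["pixels"])
```

```text
now [ 0.5566 -0.2991  0.2494] yaw(tool y) -18.7 F [ 0.5  0.8 -0.9] open 0.0195 t 11.625
shift mm [312.9 -44.5  -1. ] turn -31.8
```

View pics/w5.png

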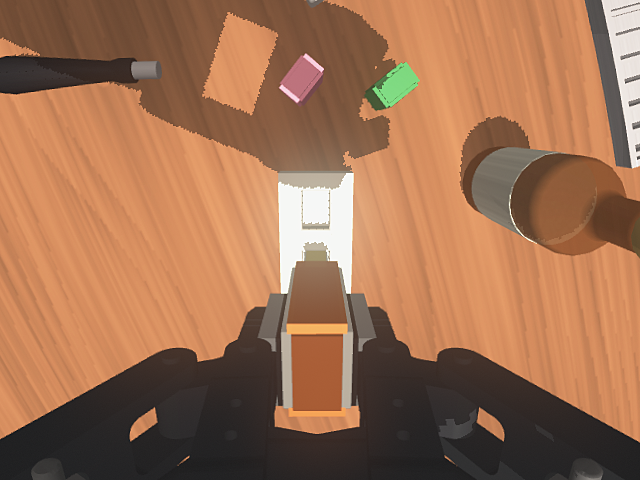

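The amber cell is in the fingers on its white faces, centred at about (317,340), and the well below at (316,205) is empty.

carry_out:
  plan:
    - [[0.045,-0.006,-0.01],-6]
    - [[0.1,-0.014,-0.01],-12]
    - [[0.155,-0.022,-0.01],-19]
    - [[0.21,-0.03,-0.01],-26]
    - [[0.265,-0.038,-0.01],-31.8]

```text
time: 12.3
position: [0.6048, -0.0338, 0.256]
orientation: [-0.001, 0.62, 0.784, -0.001]
contact_force: [0.5, 0.2, 0.5]
opening: 0.0192
finger_force: 34.4
```

carry_out:
  plan:
    - [[0.015,0.01,0],0]
    - [[0.02,0.01,0],0]
    - [[0.02,0.01,0],0]

```text
time: 12.68
position: [0.6101, -0.015, 0.2571]
orientation: [-0.0, 0.622, 0.783, -0.0]
contact_force: [-0.5, -0.8, -0.9]
opening: 0.0195
finger_force: 34.4
```

Run:
```python
from h import *
go(.6146,.0116,.135,13.1)
t=optics.get_image("top");I=t["pixels"].astype(int)
w=optics.get_image("wrist");save("w6",w["pixels"]);C=cloud(w);z=C[...,2]
m=(z>.14)&(z<.17)
k,l,st,c=cv2.connectedComponentsWithStats(m.astype(np.uint8));P=plane(w,.153)
for i in range(1,k):
    if st[i,4]>500: print(st[i]);fitm("c",l==i,P)
```

```text
now [ 0.6101 -0.015   0.2571] yaw(tool y) 13.0 F [-0.5 -0.8 -0.9] open 0.0195 t 12.675
shift mm [ 24.9  10.5 122.1] turn -0.1
[  272     0   134   112 11657]
c 11657 c [597.4  87.4] mean [596.1  91.6] size [66.6 54.6] long deg 13.4
```

View pics/w6.png

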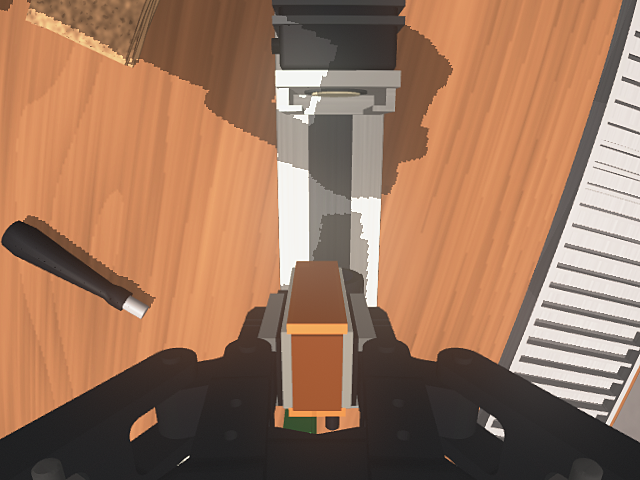

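The lamp with its empty slot is at (338,60), and the cell is lined up with the stand axis. Move over the gap and lower.

carry_out:
  plan:
    - [[0.012,0.006,0],0]
    - [[0.0245,0.0105,0],0]
    - [[0.0245,0.0105,0],0]
    - [[0.0245,0.0105,0.02],0]
    - [[0.0245,0.0105,0.04],0]

```text
time: 13.4
position: [0.6151, 0.0123, 0.2172]
orientation: [0.0, 0.622, 0.783, 0.0]
contact_force: [-0.1, 0.7, -0.9]
opening: 0.0197
finger_force: 34.4
```

carry_out:
  plan:
    - [[0,0,0.02],0]
    - [[0,0,0.04],0]
    - [[0,0,0.06],0]
    - [[0,0,0.075],0]
    - [[0,0,0.082],0]

```text
time: 14.02
position: [0.615, 0.0123, 0.135]
orientation: [-0.0, 0.622, 0.783, -0.0]
contact_force: [0.1, 0.6, -1.1]
opening: 0.0201
finger_force: 34.4
```

carry_out:
  plan:
    - [[0,0,0],0]
    - [[0,0,0],0]
    - [[0,0,0],0]

```text
time: 14.4
position: [0.6153, 0.0123, 0.1363]
orientation: [0.0, 0.622, 0.783, 0.0]
contact_force: [-0.2, -0.2, -0.8]
opening: 0.0194
finger_force: 34.4
```

Run:
```python
from h import *
go(.6146,.0116,.135,13.1)
s=optics.get_image("scene");v=s["pixels"];save("f",np.hstack([cv2.resize(v[150:330,250:430],(540,540),interpolation=cv2.INTER_CUBIC)]))
t=optics.get_image("top");I=t["pixels"].astype(int);C=cloud(t)
red=(I[...,0]>100)&(I[...,1]<60)&(I[...,2]<60)&reg(150,242,240,328);print("red",red.sum(),np.median(C[red],0).round(3))
spots(s,["amber_center","dark_slide","stand"])
```

```text
now [0.6153 0.0123 0.1363] yaw(tool y) 13.1 F [-0.2 -0.2 -0.8] open 0.0194 t 14.4
shift mm [-0.5 -0.9  1.3] turn 0.0
red 98 [0.468 0.346 0.095]
amber_center 0.7 (347, 242) [ 0.62  -0.002  0.144]
amber_center 0.68 (274, 322) [ 0.581 -0.209  0.041]
dark_slide 0.69 (375, 186) [0.484 0.349 0.048]
stand 0.85 (343, 281) [ 0.617 -0.003  0.022]
```

View pics/f.png

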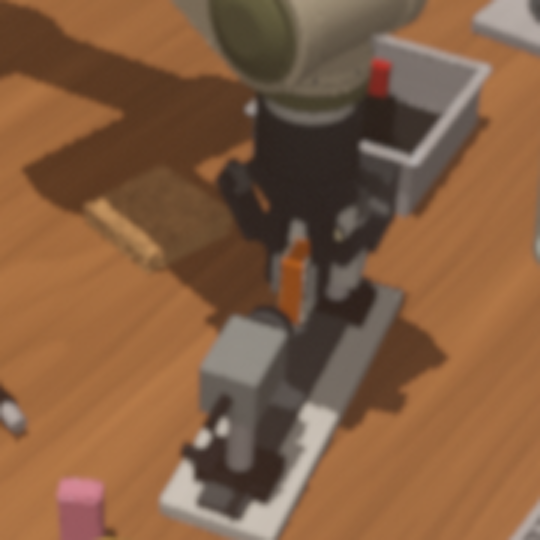

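The cell hangs at (293,280) in this crop, between lens and lamp. The slide stands in the pan with its tab at (380,78); the tab top is at about 95 mm, so the slide's middle is about 49 mm up, below the rim.

```bash
python3 -c "
from h import *
print(order.hand_in())"
```

```text
the job is handed in; nothing more can be done
None
```

The job is handed in, with no verdict returned: the dark slide is in the bar pan, let go and standing upright with its middle below the rim, and the amber cell is held by its frosted faces in the light path, about 1 mm from its target by my measurements.

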